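Pack a pair of folding wedges head to tail in their tray

ROBOT

A 7-joint arm with a two-finger parallel gripper is mounted at the origin on the work surface; the furniture and walls round the work are solid. World frame = base frame: x ahead of the robot, y to its left, z up, the work surface at z = 0. Lengths are in m, angles in rad, forces in N, time in s.
With the tool pointing down it reaches from about 0.425 to 0.875 m from the base axis. Payload 4.7 kg.
Tool frame: the origin (TCP) lies at the very end of the fingers, on their centre line; the grasp point (between the pads) lies manip.grip_point_offset behind it (manip.grip_point_offset is the distance from the TCP to the grasp point, in m); y points along the fingers, x is the direction in which the jaws open and shut, and the axes are right-handed (so a half turn about y gives the same grasp; the last joint's range is limited). The gripper opens to 85 mm and grips with 20 to 120 N. Pads are 22 mm wide; open, the fingers measure 114 mm over their backs; the gripper's body (76 mm by 85 mm) begins 54 mm behind the grasp point. The pads swing forward as they close: fully open they stand 13 mm farther back than shut.
Start: joints at [-1.118, 0.321, -0.07, 1.45, 0.023, 1.371, -0.057], TCP at [0.276, 0.588, 0.231] pointing down, gripper open.
Joint ranges: [-2.86, 2.86], [-0.3, 2.09], [-1.38, 1.24], [0.06, 2.45], [-1.56, 4.7], [0.09, 2.05], [-2.69, 2.69]. Speed limits (rad/s): [2.57, 2.57, 3.14, 3.14, 3.14, 3.14, 3.14].

INTERFACE

Orientations are given as a rotation vector (axis times angle).
In Python, from rig import manip, viewer, spotter gives the robot as it stands. Calls block until the motion is done:
- manip.movep(position, orientation): joint-space move of the TCP to a pose.
- manip.move_l(position, rot=None, v=0.15, force_limit=None): straight line of the TCP; rot=None keeps the orientation; v is the mean speed in m/s. With force_limit (N) it stops when the force on the tool has changed by that much, and returns True; else False.
- manip.set_joints(angles): joint-space move.
- manip.gripper_to(opening): finger opening in m; the grip force is fixed at half the most; returns when the fingers have stopped.
- manip.pause(seconds).
- manip.solve_ik(position, orientation): joint angles nearest the present ones, or None.
- manip.state(): the state.
- viewer.capture(name): name is "scene" or "top" or "wrist"; returns the picture (384x512x3 uint8, red, green, blue); there is no depth.
- viewer.get_calibration(name): a dict with "fx", "fy", "cx", "cy" (pixels), "k1" (the pictures are not rectified: a ray, as slopes to the right and down, at radius r is drawn at 1 + k1 r^2 times it, then the intrinsics apply), "world_to_cam" (4x4, takes a point from world to camera coordinates); the wrist camera has in their place "tool_from_camera" (4x4, takes a point from camera to tool coordinates, whose origin is the TCP and whose axes are the tool frame's). Camera axes: x right, y down, z forward; pixel columns grow to the right and rows downward; lengths in m; the calibration is good to about 2 mm. A picture is of the moment at which its call begins: read the wrist's pose just before it. get_calibration takes no time and is no camera call.
A pose or a line that the arm cannot do raises manip.MotionError and nothing moves.
- manip.job_done(): hands the job in, once; it reports no verdict.
Trained networks look in the newest picture that a camera, given by its name, has taken for a name from the list of things; names that differ only in an ending like _2 or _b are one class to them, and where a whole thing is asked for, a point or a joint stands for the part that bears it (a point fixed in the world has none). Each returns a list of dicts, best first, with "confidence" (0 to 1); they miss things now and then, are a little off and sometimes report something else, mostly with a low value. They report only what shows in the picture. A call takes as long as a camera call.
- spotter.cut_out(query, camera): "pixels" (384x512 bool, what is visible of it) and "at" ([column, row] in pixels, amid what is visible of it).
The state is a dict: "time_s": time; "qpos": joint angles; "qd": joint speeds; "tau": joint torques, N m; "tcp_pos": TCP position; "tool_rot": TCP orientation; "wrist_force": force on the tool from outside, world axes, zero at the start; "torque": the same for the moment, N m; "gripper_width": finger opening in m.
Only numpy, scipy, OpenCV 4.12 (cv2) and the standard library are available. Lean on these libraries where they do the work, as an engineer would, in place of code of your own. Each camera call takes 0.05 s, during which the arm holds its last target. There are 200 camera calls.

TASK

Put the two wooden wedges with the red grip bars into the open wooden tray, lying flat side by side, head to tail: the thick end of each beside the thin end of the other, sloping sides facing each other and straight sides along the tray's long walls, so that together they fill the rectangle. Let go of them when they lie flat on the tray's floor.

Things in the scene. Friction and masses are not known exactly. Their poses are not given: they have to be found in the camera images.
- tray: Open tray, grey floor, dark walls, fixed on the bench. Inside 156 (x) by 98 mm (y); walls 8 thick, tops 22 above the bench; floor top at 6. Origin: centre of underside; long axis x lies roughly across the view. Packed evenly: one wedge (either) with its x along the tray's x, origin at (-28,-19) mm in the tray, the other half a turn round at (+28,+19).
- wedge_a: Loose pale wood wedge lying flat, red grip bar on top. Body 24 mm high, outline a right-angled taper: straight side y=-20 mm, thick end (52 mm) at x=-37, thin end (16 mm) at x=+93; sloping side from y=+32 to y=-4. Bar 36 (x) by 16 (y), z 24 to 52: grip across its 16 mm. Origin: underside, below the bar's middle; x to the thin end, z up. Starts thin end roughly towards the robot.
- wedge_b: Second loose wedge, identical to wedge_a (pale wood, red grip bar, same size and shape, same origin and axes, also starts flat on the bench with its thin end roughly towards the robot).

How it is judged:
By the outcome, as a careful person would: the job done as asked, in the order asked, and still so for the second after the job is handed in, with the robot touching nothing.
It also fails if it takes over 64 s, if anything falls off the work surface, if the arm or the gripper's body presses on something with over 40 N, if the wrist force passes 120 N, or if a joint passes its speed limit or range.

## Working session

There is one attempt and no reset: what is moved stays moved. The work goes in short steps, each a Python script; the robot and the scene stay as the last script left them, time stands still between calls to the robot, and variables do not carry over. Pictures are saved under pics/ and viewed, about 8 in all and at most 12, crops included, and the job is handed in when it is done.

```bash
mkdir -p pics && ls
python3 - <<'E'
from rig import manip, viewer, spotter
import cv2, numpy as np, json
print(manip.state(), manip.grip_point_offset)
ims={}
for c in ("top","scene"):
    im=viewer.capture(c); ims[c]=im
    np.save(f"pics/{c}0.npy",im)
    cv2.imwrite(f"pics/{c}0.png",im[:,:,::-1])
    print(c,viewer.get_calibration(c))
    for q in ("tray","wedge_a"):
        for i,d in enumerate(spotter.cut_out(q,c)):
            print(c,q,d["confidence"],d["at"],d["pixels"].sum())
            np.save(f"pics/m_{c}_{q}_{i}.npy",d["pixels"])
print(viewer.get_calibration("wrist"))
E
```

```text
pics
{'time_s': 0.0, 'qpos': array([-1.11785965,  0.32185075, -0.07011714,  1.4516756 ,  0.02262261,
        1.37080125, -0.05690164]), 'qd': array([ 7.02199842e-04,  1.23410125e-03,  5.32534024e-04,  8.69738701e-05,
       -3.27694544e-04,  1.69013466e-03, -5.85544849e-04]), 'tau': array([ 1.85694745e-05, -4.93576670e+01, -3.82020548e-01, -3.14331722e+01,
        1.32116710e-02,  1.16214127e-02,  5.66255181e-06]), 'tcp_pos': array([0.27598033, 0.58790523, 0.23020544]), 'tool_rot': array([-1.38655931, -0.87906876,  0.88166534]), 'wrist_force': array([ 0.10650874, -0.27593673, -0.04136034]), 'torque': array([ 0.01661736,  0.06166447, -0.03055781]), 'gripper_width': 0.08579177948220648} 0.0187
top {'fx': 405.52221487532285, 'fy': 405.52221487532285, 'cx': 264.09620117948106, 'cy': 184.41925754552435, 'k1': -0.1405071715006973, 'world_to_cam': array([[-0.05725502, -0.99834508, -0.00538161,  0.01525368],
       [-0.97092856,  0.05693598, -0.23249951,  0.50739781],
       [ 0.23242115, -0.0080866 , -0.97258162,  0.79639499],
       [ 0.        ,  0.        ,  0.        ,  1.        ]])}
t
[... 412 characters left out ...]
1, -0.65680634,  0.65734718],
       [ 0.        ,  0.        ,  0.        ,  1.        ]])}
scene tray 0.79 [287.7, 195.9] 2586
scene wedge_a 0.84 [187.6, 177.4] 875
scene wedge_a 0.57 [265.6, 251.8] 1317
{'fx': 272.73245313653786, 'fy': 272.73245313653786, 'cx': 251.99302767778298, 'cy': 195.42123059791123, 'k1': 0.014612975239918818, 'tool_from_camera': array([[ 9.99999840e-01,  3.49793308e-04, -4.44983735e-04,
         5.99421399e-04],
       [ 5.24873380e-04, -2.78850849e-01,  9.60334280e-01,
        -1.42249332e-01],
       [ 2.11834412e-04, -9.60334359e-01, -2.78850988e-01,
         7.12849022e-02],
       [ 0.00000000e+00,  0.00000000e+00,  0.00000000e+00,
         1.00000000e+00]])}
```

Run:
```python
import cv2
a=cv2.imread("pics/top0.png"); 
cv2.imwrite("pics/top0c.png",cv2.resize(a[90:320,120:400],None,fx=2.6,fy=2.6,interpolation=cv2.INTER_CUBIC))
```

```text
(no output)
```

View pics/top0.png

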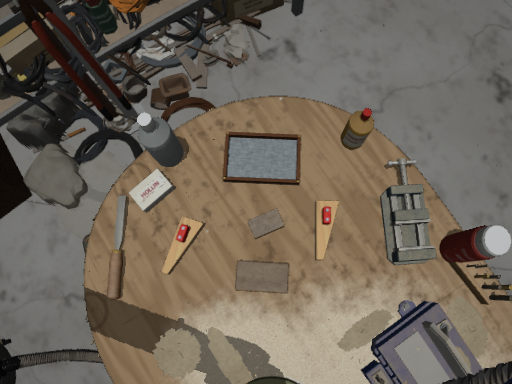

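View pics/top0c.png

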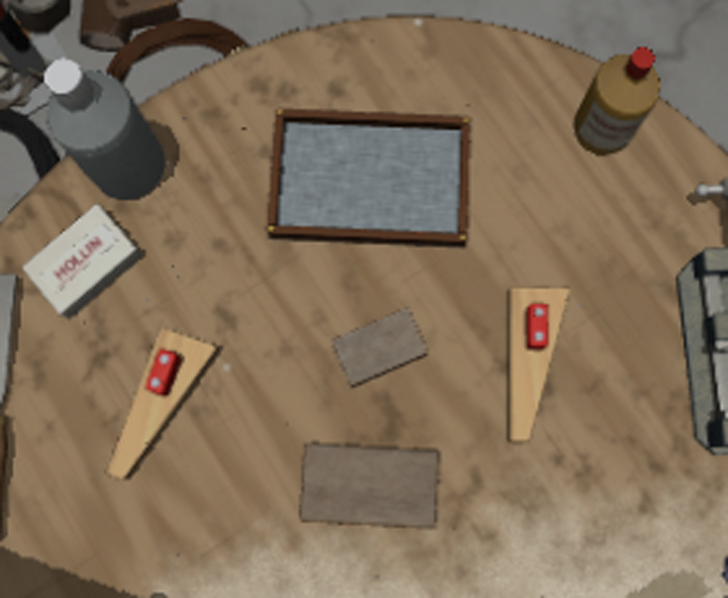

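The top view shows the tray at about (262,158) and the wedges at about (183,245) and (326,230), thin ends toward the robot. Two grey plates on the bench are decoys. I'll fit poses by matching the projected models to the masks.

```bash
cat > h.py <<'E'
import numpy as np, cv2
from scipy.optimize import minimize
from scipy.spatial.transform import Rotation as R
from rig import manip, viewer, spotter
def box(x0,x1,y0,y1,z0,z1): return np.array([[x,y,z] for x in(x0,x1) for y in(y0,y1) for z in(z0,z1)],float)/1e3
O=[(-37,-20),(93,-20),(93,-4),(-37,32)]
WEDGE=[np.array([[x,y,z] for x,y in O for z in(0,24)],float)/1e3, box(-18,18,-8,8,24,52)]
TRAY=[box(-86,86,-57,57,0,22)]
def cal(cam,st=None):
    c=viewer.get_calibration(cam)
    if cam=="wrist":
        T=np.eye(4); T[:3,:3]=R.from_rotvec(st["tool_rot"]).as_matrix(); T[:3,3]=st["tcp_pos"]
        c["world_to_cam"]=np.linalg.inv(T@c["tool_from_camera"])
    return c
def proj(c,P):
    p=P@c["world_to_cam"][:3,:3].T+c["world_to_cam"][:3,3]
    s=p[:,:2]/p[:,2:]; s=s*(1+c["k1"]*(s**2).sum(1,keepdims=True))
    return s*[c["fx"],c["fy"]]+[c["cx"],c["cy"]]
def ground(c,uv,z=0):
    d=(np.array(uv)-[c["cx"],c["cy"]])/[c["fx"],c["fy"]]; s=d.copy()
    for _ in range(10): s=d/(1+c["k1"]*(s@s))
    M=c["world_to_cam"]; r=M[:3,:3].T@[*s,1]; o=-M[:3,:3].T@M[:3,3]
    return (o+r*(z-o[2])/r[2])[:2]
def pts(part,q,z=0): # q=x,y,yaw
    c,s=np.cos(q[2]),np.sin(q[2])
    return part@np.array([[c,-s,0],[s,c,0],[0,0,1]]).T+[q[0],q[1],z]
S=4
def render(c,model,q,z=0):
    im=np.zeros((384*S,512*S),np.uint8)
    for p in model:
        u=(proj(c,pts(p,q,z))+.5)*S-.5
        cv2.fillConvexPoly(im,cv2.convexHull(np.round(u*16).astype(np.int32)),255,shift=4)
    return cv2.resize(im,(512,384),interpolation=cv2.INTER_AREA)/255.
def fit(obs,model,q0,z=0):
    # obs: list of (cal, mask)
    f=lambda q:sum(np.abs(render(c,model,q,z)-m).sum()/m.sum() for c,m in obs)
    best=None
    for k in range(2):
        q0=np.array(q0); sim=np.array([q0,q0+[.015,0,0],q0+[0,.015,0],q0+[0,0,.2]])if k==0 else np.array([q0,q0+[.004,0,0],q0+[0,.004,0],q0+[0,0,-.05]])
        r=minimize(f,q0,method="Nelder-Mead",options=dict(initial_simplex=sim,xatol=1e-4,fatol=1e-4)); q0=r.x
    return r.x,r.fun/len(obs)
E
python3 - <<'E'
from h import *
m=lambda c,q,i:np.load(f"pics/m_{c}_{q}_{i}.npy").astype(float)
ct,cs=cal("top"),cal("scene")
g=lambda i:ground(ct,i)
for n,mod,uv,yaw,ti,si in (("tray",TRAY,(262.7,158.8),0.,0,0),("wedge_a",WEDGE,(323,215),np.pi,0,None),("wedge_a",WEDGE,(182,237),np.pi,1,None)):
    yaw0=-np.pi/2 if n=="tray" else yaw
    q0=[*g(uv),yaw0]
    r=fit([(ct,m("top",n,ti))],mod,q0)
    print(n,"top",r)
    u=proj(cs,np.array([[r[0][0],r[0][1],.02]])); 
    best=min(((fit([(cs,m("scene",n,j))],mod,r[0])) for j in range(1 if n=="tray" else 2)),key=lambda t:t[1])
    print("   scene",best)
E
```

```text
tray top (array([ 0.58138727, -0.01374066, -1.67004917]), np.float64(0.030426389510910687))
   scene (array([ 0.58334836, -0.01288247, -1.65897521]), np.float64(0.05942404804149038))
wedge_a top (array([ 0.43791111, -0.14246592,  3.05726099]), np.float64(0.07474722665684226))
   scene (array([ 0.44030984, -0.14086362,  3.08420524]), np.float64(0.07487307755296499))
wedge_a top (array([0.41623952, 0.16600033, 2.7507276 ]), np.float64(0.10966203566853878))
   scene (array([0.4183587 , 0.16170532, 2.73498702]), np.float64(0.09084593837535015))
```

```bash
cat >> h.py <<'E'
def tool(yaw_jaw): # tool y down, tool x at yaw_jaw
    x=np.array([np.cos(yaw_jaw),np.sin(yaw_jaw),0]); y=np.array([0,0,-1.])
    return R.from_matrix(np.column_stack([x,y,np.cross(x,y)])).as_rotvec()
E
python3 - <<'E'
from h import *
tr=np.array([.5824,-.0133,-1.665])
def slot(t,k): 
    s=-1 if k=='A' else 1
    c,sn=np.cos(t[2]),np.sin(t[2]); o=s*np.array([.028,.019])
    return np.array([t[0]+c*o[0]-sn*o[1],t[1]+sn*o[0]+c*o[1],t[2]+(0 if k=='A' else np.pi)])
for n,q in (("R",[.439,-.1417,3.07]),("L",[.417,.164,2.743]),("slotA",slot(tr,'A')),("slotB",slot(tr,'B'))):
    print(n,np.round(q,3))
    for h in (1,-1):
      for z in (.03,.2):
        j=manip.solve_ik([q[0],q[1],z],tool(q[2]+h*np.pi/2))
        print("  ",h,z,None if j is None else np.round(j,2))
E
```

```text
R [ 0.439 -0.142  3.07 ]
   1 0.03 [-0.52  0.17  0.83  2.14 -0.16  0.89 -1.24]
   1 0.2 [-0.59 -0.13  0.79  1.96  0.1   1.27 -1.47]
   -1 0.03 [-0.49  0.16  0.8   2.14 -0.15  0.89  1.89]
   -1 0.2 [-0.41 -0.1   0.64  1.96  0.06  1.27  1.7 ]
L [0.417 0.164 2.743]
   1 0.03 [-0.84  0.1   0.42  2.16 -0.06  0.88 -2.35]
   1 0.2 [-0.82 -0.11  0.36  1.98  0.04  1.27 -2.44]
   -1 0.03 [-0.66  0.1   0.24  2.16 -0.03  0.88  0.77]
   -1 0.2 [-0.67 -0.1   0.22  1.98  0.02  1.26  0.72]
slotA [ 0.566  0.016 -1.665]
   1 0.03 [-0.49  0.36  0.49  1.89 -0.2   0.95 -0.01]
   1 0.2 [-0.54  0.17  0.51  1.72 -0.09  1.27 -0.1 ]
   -1 0.03 [ 0.85  0.66 -1.18  1.84  0.68  1.12  2.47]
   -1 0.2 [ 0.96  0.45 -1.31  1.68  0.45  1.36  2.63]
slotB [ 0.599 -0.043  1.477]
   1 0.03 [ 0.91  0.74 -1.18  1.76  0.74  1.17  2.55]
   1 0.2 [ 0.99  0.57 -1.31  1.59  0.55  1.42  2.68]
   -1 0.03 [-0.43  0.43  0.55  1.8  -0.27  0.98  0.14]
   -1 0.2 [-0.47  0.26  0.59  1.64 -0.15  1.29  0.05]
```

```bash
cat >> h.py <<'E'
def look(name,model,q0,tag,z=0):
    st=manip.state(); im=viewer.capture("wrist"); c=cal("wrist",st)
    cv2.imwrite(f"pics/{tag}.png",im[:,:,::-1])
    out=[]
    for d in spotter.cut_out(name,"wrist"):
        m=d["pixels"].astype(float); out.append((d["confidence"],*fit([(c,m)],model,q0,z)))
        print(tag,d["confidence"],d["at"],m.sum(),np.round(out[-1][1],4),round(out[-1][2],3))
    return min(out,key=lambda t:t[2])[1] if out else None, im, c
def overlay(im,c,items,tag):
    a=im[:,:,::-1].copy()
    for model,q,z in items:
        for p in model:
            cv2.polylines(a,[cv2.convexHull(np.round(proj(c,pts(p,q,z))*16).astype(np.int32))],True,(0,255,0),1,cv2.LINE_AA,shift=4)
    cv2.imwrite(f"pics/{tag}.png",a)
E
python3 - <<'E'
from h import *
q=[.439,-.1417,3.07]
manip.movep([q[0],q[1],.22],tool(q[2]-np.pi/2))
r,im,c=look("wedge_a",WEDGE,q,"w1")
if r is not None: overlay(im,c,[(WEDGE,r,0)],"w1o")
print(manip.state()["time_s"],manip.state()["tcp_pos"])
E
```

```text
w1 0.9 [252.6, 161.8] 2842.0 [ 0.4378 -0.1431  3.0509] 0.039
w1 0.79 [492.3, 144.4] 2560.0 [ 0.9334 -0.5699  2.4445] 1.0
3.0417 [ 0.43931036 -0.14102036  0.2199492 ]
```

View pics/w1o.png

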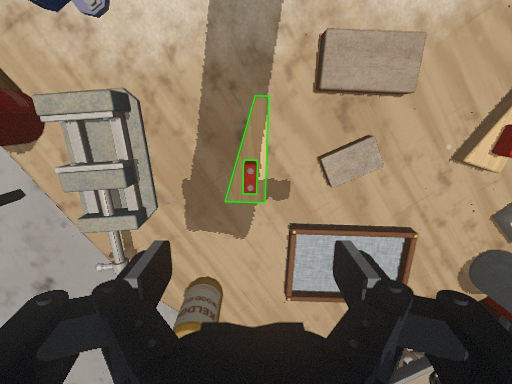

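The wrist fit matches the right-hand wedge well, at (0.438,-0.143) with yaw 3.05. Next I'll look at the tray from close up, then grasp.

Run:
```python
from h import *
t=[.5824,-.0133,-1.665]
manip.movep([.585,-.02,.24],tool(1.477-np.pi/2))
r,im,c=look("tray",TRAY,t,"t1")
if r is not None: overlay(im,c,[(TRAY,r,0),([box(-78,78,-49,49,22,22)],r,0)],"t1o")
q=[.4378,-.1431,3.051]
manip.movep([q[0],q[1],.12],tool(q[2]-np.pi/2))
print("hit",manip.move_l([q[0],q[1],.029],v=.08,force_limit=8))
print(manip.gripper_to(0.0)); s=manip.state()
print(s["gripper_width"],s["tcp_pos"],s["wrist_force"])
manip.move_l([q[0],q[1],.15],v=.12)
s=manip.state(); print(s["time_s"],s["gripper_width"],s["tcp_pos"],s["wrist_force"],s["torque"])
```

```text
t1 0.95 [250.4, 160.4] 11061.0 [ 0.5834 -0.0136 -1.6729] 0.018
t1 0.48 [94.5, 27.0] 3744.0 [ 0.6691 -0.4866 -0.065 ] 1.0
hit False
False
0.014663968561623622 [ 0.438062   -0.14320243  0.02922831] [-0.40948171  0.47080755  2.48566879]
9.4667 0.014803301724429872 [ 0.43711154 -0.14291621  0.1490968 ] [-0.6273463  -0.1441516  -1.46000497] [-0.00528025 -0.04487851 -0.01749536]
```

View pics/t1o.png

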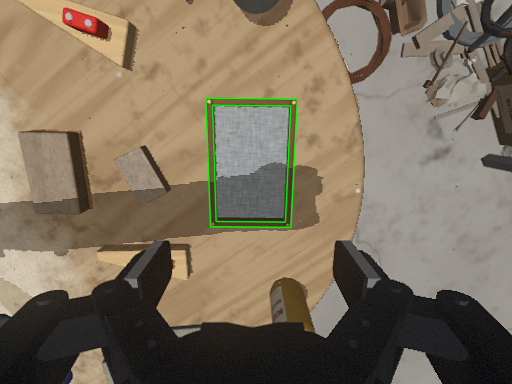

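```bash
cat >> h.py <<'E'
T=np.array([.5834,-.0136,-1.6729])
def slot(k,t=T):
    s=-1 if k=='A' else 1
    c,sn=np.cos(t[2]),np.sin(t[2]); o=s*np.array([.028,.019])
    return np.array([t[0]+c*o[0]-sn*o[1],t[1]+sn*o[0]+c*o[1],t[2]+(0 if k=='A' else np.pi)])
E
python3 - <<'E'
from h import *
q=slot('B'); print(q)
st=manip.state(); p=st["tcp_pos"]
manip.movep([q[0],q[1],.15],tool(q[2]-np.pi/2))
s=manip.state(); im=viewer.capture("wrist")
overlay(im,cal("wrist",s),[(WEDGE,q,s["tcp_pos"][2]-.029),([box(-78,78,-49,49,22,22)],T,0)],"h1")
print(s["time_s"],s["gripper_width"],s["tcp_pos"])
E
```

```text
[ 0.59944711 -0.04339078  1.46869265]
11.0583 0.014916051844355745 [ 0.59907776 -0.04383943  0.14968754]
```

View pics/h1.png

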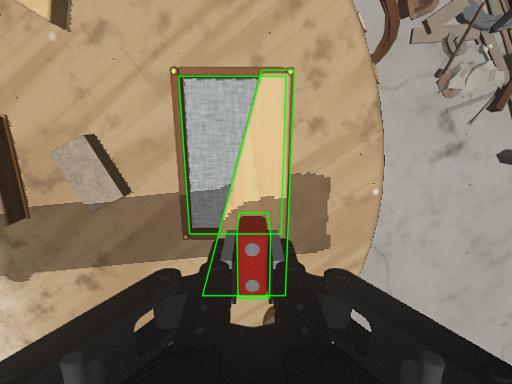

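The held wedge (bar at about (252,250)) matches the predicted outline, so I'll lower it and release.

Run:
```python
from h import *
q=slot('B')
manip.move_l([q[0],q[1],.05],v=.12)
print("hit",manip.move_l([q[0],q[1],.034],v=.03,force_limit=6)); s=manip.state(); print(s["tcp_pos"],s["wrist_force"])
manip.gripper_to(0.04)
s=manip.state(); p=s["tcp_pos"]
manip.move_l([q[0],q[1],.16],v=.15)
manip.gripper_to(0.085)
l=[.417,.164,2.743]
manip.movep([l[0],l[1],.22],tool(l[2]+np.pi/2))
r,im,c=look("wedge_a",WEDGE,l,"w2")
overlay(im,c,[(WEDGE,r,0)],"w2o")
print(manip.state()["time_s"])
```

```text
hit True
[ 0.59952537 -0.04343237  0.03532093] [-0.25240907 -0.47405379  2.61805416]
w2 0.61 [248.9, 177.7] 2572.0 [0.418  0.1649 2.7458] 0.073
16.5583
```

View pics/w2o.png

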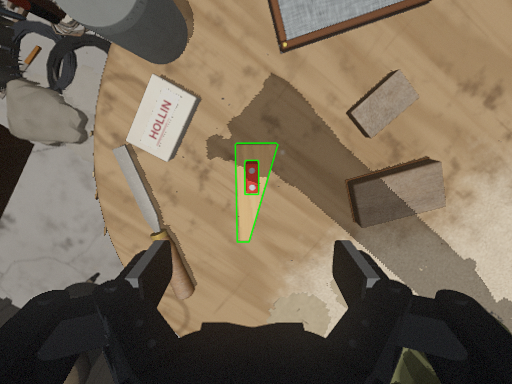

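The left wedge outline fits, with its bar at about (252,177). I'll grasp it and check from above the tray.

Run:
```python
from h import *
q=[.418,.1649,2.7458]
manip.movep([q[0],q[1],.12],tool(q[2]+np.pi/2))
print("hit",manip.move_l([q[0],q[1],.029],v=.08,force_limit=8))
manip.gripper_to(0.0); s=manip.state(); print(s["gripper_width"],s["tcp_pos"],s["wrist_force"])
manip.move_l([q[0],q[1],.18],v=.12)
q=slot('A'); print(q)
manip.movep([q[0],q[1],.18],tool(q[2]+np.pi/2))
s=manip.state(); im=viewer.capture("wrist")
overlay(im,cal("wrist",s),[(WEDGE,q,s["tcp_pos"][2]-.029),(WEDGE,slot('B'),.006)],"h2")
print(s["time_s"],s["gripper_width"],s["tcp_pos"])
```

```text
hit False
0.014517449810546904 [0.41809989 0.16488182 0.02912176] [-1.09522631  0.0068409   1.89486912]
[ 0.56735289  0.01619078 -1.6729    ]
22.2917 0.015100688688416426 [0.56715722 0.01663077 0.17984677]
```

View pics/h2.png

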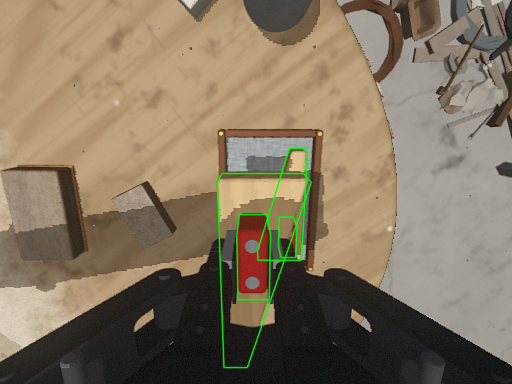

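Both wedges match their predicted outlines: the first lies in its slot on the right, and the second is held above the left half. Now I'll place the second one and check.

Run:
```python
from h import *
q=slot('A')
manip.move_l([q[0],q[1],.05],v=.12)
print("hit",manip.move_l([q[0],q[1],.034],v=.03,force_limit=6)); s=manip.state(); print(s["tcp_pos"],s["wrist_force"])
manip.gripper_to(0.035)
manip.move_l([q[0],q[1],.16],v=.15)
manip.movep([.54,-.02,.26],tool(slot('B')[2]-np.pi/2+np.pi/2+np.pi/2-np.pi/2)) if False else manip.movep([.585,-.02,.27],tool(q[2]+np.pi/2))
s=manip.state(); c=cal("wrist",s); im=viewer.capture("wrist")
ms=spotter.cut_out("wedge_a","wrist")
for d in ms:
    for k in 'AB':
        r,e=fit([(c,d["pixels"].astype(float))],WEDGE,slot(k),.006)
        if e<.5: 
            dd=r-T; cc,sn=np.cos(T[2]),np.sin(T[2])
            print(k,d["confidence"],"tray mm",np.round([1e3*(cc*dd[0]+sn*dd[1]),1e3*(-sn*dd[0]+cc*dd[1])],1),"deg",round(np.degrees(dd[2]),1),round(e,3))
overlay(im,c,[(WEDGE,slot('A'),.006),(WEDGE,slot('B'),.006),([box(-78,78,-49,49,22,22)],T,0)],"f1")
a=cv2.imread("pics/f1.png"); b=im[:,:,::-1]
crop=lambda x:cv2.resize(x[70:270,170:340],None,fx=2.3,fy=2.3,interpolation=cv2.INTER_CUBIC)
cv2.imwrite("pics/f1c.png",np.hstack([crop(a),crop(b)]))
print(s["time_s"],s["wrist_force"])
```

```text
hit True
[0.56732491 0.0161856  0.03512363] [0.04022161 0.00776972 4.3423254 ]
A 0.7 tray mm [-20.6  17.8] deg 13.5 0.48
B 0.7 tray mm [27.5 18. ] deg 179.3 0.035
A 0.69 tray mm [-28.7 -19.6] deg -0.2 0.04
25.9417 [-0.40645194 -0.48864301 -0.57235372]
```

View pics/f1c.png

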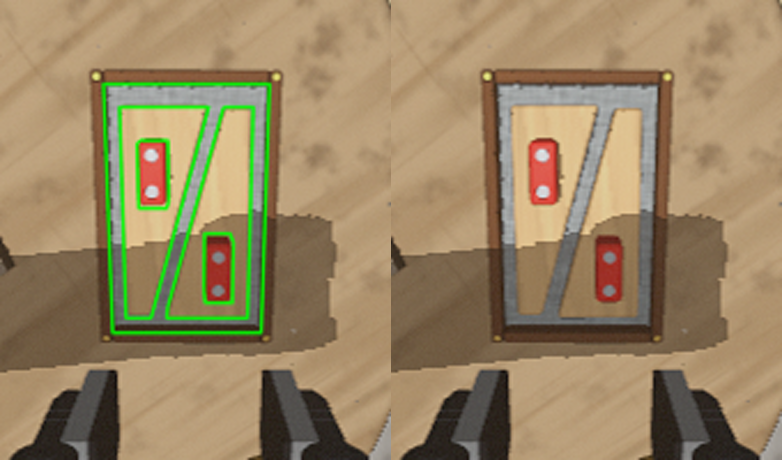

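The picture shows both wedges flat in the tray, head to tail, with even gaps. The gripper is clear of them, so I'll hand in the job.

```bash
python3 -c "
from rig import manip
print(manip.job_done())"
```

```text
the job is handed in; nothing more can be done
None
```

Both wedges are in the tray, flat and head to tail, with their sloping sides facing each other. I handed the job in after about 26 s of robot time.

- **How it went:** I found the wedges and tray by fitting their outlines in the top, scene and wrist pictures. I gripped each wedge by its red bar, lowered it until it touched the tray floor, and let go.
- **Final positions:** the last wrist picture put the wedges at (27.5, 18.0) mm turned 179.3°, and (-28.7, -19.6) mm turned -0.2°, in the tray. The even-packing targets are (28, 19) and (-28, -19). Gaps looked even in the picture, and the gripper was about 0.24 m above the bench, clear of both.
- **Flatness:** both descents touched with the fingers at 35.1–35.3 mm, where 35 mm means the wedge is on the tray floor.
- **Disagreements:** the first top and scene fits differed by 2–5 mm, so I used the close-up wrist fits. The networks also gave a few false detections, which the fits rejected. No other check failed.

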